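# Uncouple the seedling wagon and hold its tongue up

### The arm

A 6-joint arm with a two-finger parallel gripper is mounted at the origin on the work surface. World frame = base frame: x ahead of the robot, y to its left, z up, the work surface at z = 0. Lengths are in m, angles in degrees, forces in N, time in s.
With the tool pointing down it reaches from about 0.4 to 0.825 m from the base axis. Payload 7 kg.
Tool frame: the origin (TCP) lies midway between the tips of the shut fingers; the grasp point (between the pads) lies 19 mm behind it (hold_point_z is the distance from the TCP to the grasp point, in m); z points along the fingers, y is the line along which they close (so a half turn about z gives the same grasp; the last joint's range is limited). The gripper opens to 88 mm and grips with 3 to 60 N. Pads are 19 mm wide; open, the fingers measure 130 mm over their backs; the gripper's body (78 mm by 193 mm) begins 47 mm behind the grasp point.
Start: joints at [89.158, 20.546, 0.682, 0, -70.136, -16.507], TCP at [0.201, 0.644, 0.227] pointing down, gripper open.
Joint ranges: [-176.03, 176.03], [-82.01, 121.73], [-58.28, 71.71], [-173.87, 95.51], [-174.79, -0.11], [-173.66, 173.66]. Speed limits (degrees/s): [136.94, 136.94, 172.46, 180, 180, 180].

### API

Orientations are given as [roll, pitch, yaw] about the fixed x, y, z axes, in that order (R = Rz(yaw) Ry(pitch) Rx(roll)).
In Python, from plant import get_state, capture, close_job, hold_point_z gives the robot as it stands.
- The arm moves only by the shell command python3 -m inch 'ROWS' [FORCE]. ROWS is text: rows parted by semicolons, each of 5 numbers parted by spaces: the shift along the tool's x, y, z normalised to -1 to 1, where 1 is 0.15 m, then the turn about the tool's z normalised to -1 to 1, where 1 is 360 degrees, then the opening, from 0 (shut) to 1 (fully open). In form: tx ty tz spin grip; .... A call has exactly 8 rows; each row shifts and turns the commanded pose from where the row before left it, along the tool's axes as they then stand; what a row does not reach is not made up. A row lasts 1/8 s, in which the tool goes at most 62.5 mm and 10.7 degrees, less where a joint would pass 70% of its speed; a pose out of reach is approached as far as the arm can. A call with a number of a shift or a turn outside -1 to 1 is refused whole. A call with a gripper value outside its range is refused whole. The fingers move at their own pace and stop on an object; FORCE is the grip in N (left out, the last holds). Time passes only in rows, so rows that do not move let the fingers close, or fill a call up. It gives the time, the measured TCP pose, the force, the opening and the grip force at its end, in the units of the state.
- get_state(): the state, without advancing time (a new reading comes with each control period).
- capture(name): name is "side" or "top" or "wrist"; returns a dict with "color" (480x640x3 uint8, blue, green, red), "mtx" (3x3 intrinsics, pixels), "R" (3x3) and "t" (3): a world point X has camera coordinates R X + t. Camera axes: x right, y down, z forward; pixel columns grow to the right and rows downward; lengths in m; the calibration is good to about 2 mm. A picture is of the moment at which its call begins. There is no depth.
- close_job(): hands the job in; it is judged then, once.
The state is a dict: "time_s": time; "joints": joint angles; "qd": joint speeds; "joint_torque": joint torques, N m; "tcp_pos": TCP position; "eef_rot": TCP orientation; "contact_force": force on the tool from outside, world axes, zero at the start; "moment": the same for the moment, N m; "gripper_width": finger opening in m; "gripper_force": force on a finger pad.
Only numpy, scipy, OpenCV 4.12 (cv2) and the standard library are available. Lean on these libraries where they do the work, as an engineer would, in place of code of your own. Each camera call takes 0.05 s, during which the arm holds its last target. There are 200 camera calls.

### The job

Uncouple the wagon that carries the tray divided into cells: pull its hitch latch sideways against the spring, lift the tongue off the ball until the coupler is about 8 cm above where it sat, and finish while still holding it raised and still in the gripper. Leave the wagon with the undivided tub coupled, and do not disturb the two loads or the other things on the bench.

Things in the scene. Friction and masses are not known exactly. Their poses are not given: they have to be found in the camera images.
- cell_tray: white plastic seedling tray divided by thin walls into 16 square cells (4 x 4), 150 x 130 mm, 45 mm tall, standing loose on the deck of one of the two wagons; origin at the centre of its underside
- plain_tub: white plastic tub of the same outline, 150 x 130 mm and 45 mm tall, but without dividing walls (one open space), standing loose on the deck of the other wagon; origin at the centre of its underside
- wagon_left: the left one (robot's view, y positive) of two like bench wagons, braked and fast to the bench: an aluminium deck 200 x 220 mm on four wheels, deck top 90 mm above the bench, push bar at its far end 200 mm high; includes the ball mount in front of it. Origin on the bench under the centre of its ball; x points from the ball back to the wagon (away from the robot), y to the wagon's left, z up
- deck_left (a point): centre of the top of the left wagon's deck, 260 mm behind its ball
- ball_left (a point): centre of the left hitch ball (fixed, 40 mm across, 60 mm above the bench, hidden under the coupler while coupled)
- hinge_left (a point): middle of the hinge on which the left tongue swings up: 160 mm behind the ball, 70 mm above the bench, axis along the wagon's y; axes as the wagon's
- tongue_left (a joint): angle (rad) of the left tongue: 0 = coupler down on the ball, grows as the coupler end is raised (to 1.0); 0.37 lifts the coupler 58 mm, 0.52 lifts it 80 mm. It falls back by its weight (0.5 to 0.85 kg with the latch) when let go
- coupler_left (a point): centre of the top of the left coupler, the dark steel socket box 70 x 60 mm at the near end of the tongue, right over the ball, top 92 mm above the bench when down; the drawbar behind it is 38 mm wide and 86 mm high
- latch_left (a joint): travel (m) of the left coupler's latch: 0 = shut, its bolt under the ball so that the tongue cannot be raised; slides along the wagon's +y (to the wagon's left, away from the coupler) up to 0.018; the bolt clears the ball from about 0.010. A spring pulls it shut, 4 N at 0 and 10.5 N at 0.018. It rides on the tongue, so it can be held open and the tongue lifted by it
- paddle_left (a point): grip point of the left latch's handle, an upright flat steel paddle 28 mm along the wagon's x and 12 mm thick along its y, 70 mm to the left of the ball (34 mm clear of the coupler's side), top 140 mm above the bench. The point lies in its middle, 22 mm below its top, 118 mm above the bench when down, and moves with it; axes as the wagon's when down, turning with the tongue
- wagon_right: the right one (robot's view, y negative) of two like bench wagons, braked and fast to the bench: an aluminium deck 200 x 220 mm on four wheels, deck top 90 mm above the bench, push bar at its far end 200 mm high; includes the ball mount in front of it. Origin on the bench under the centre of its ball; x points from the ball back to the wagon (away from the robot), y to the wagon's left, z up
- deck_right (a point): centre of the top of the right wagon's deck, 260 mm behind its ball
- ball_right (a point): centre of the right hitch ball (fixed, 40 mm across, 60 mm above the bench, hidden under the coupler while coupled)
- hinge_right (a point): middle of the hinge on which the right tongue swings up: 160 mm behind the ball, 70 mm above the bench, axis along the wagon's y; axes as the wagon's
- tongue_right (a joint): angle (rad) of the right tongue: 0 = coupler down on the ball, grows as the coupler end is raised (to 1.0); 0.37 lifts the coupler 58 mm, 0.52 lifts it 80 mm. It falls back by its weight (0.5 to 0.85 kg with the latch) when let go
- coupler_right (a point): centre of the top of the right coupler, the dark steel socket box 70 x 60 mm at the near end of the tongue, right over the ball, top 92 mm above the bench when down; the drawbar behind it is 38 mm wide and 86 mm high
- latch_right (a joint): travel (m) of the right coupler's latch: 0 = shut, its bolt under the ball so that the tongue cannot be raised; slides along the wagon's +y (to the wagon's left, away from the coupler) up to 0.018; the bolt clears the ball from about 0.010. A spring pulls it shut, 4 N at 0 and 10.5 N at 0.018. It rides on the tongue, so it can be held open and the tongue lifted by it
- paddle_right (a point): grip point of the right latch's handle, an upright flat steel paddle 28 mm along the wagon's x and 12 mm thick along its y, 70 mm to the left of the ball (34 mm clear of the coupler's side), top 140 mm above the bench. The point lies in its middle, 22 mm below its top, 118 mm above the bench when down, and moves with it; axes as the wagon's when down, turning with the tongue
- small_pot: bystander: small black plant pot, 56 mm across, 55 mm tall, standing between the two couplers; origin at the underside
- spare_ball: bystander: spare ball mount, a plate 80 x 70 mm with a ball whose top is at 80 mm, coupled to nothing; origin at the underside
- trowel: bystander: wooden-handled spatula 260 mm long, lying in front of the robot; origin at its middle
- big_pot: bystander: black plant pot, 100 mm across, 95 mm tall, off to the left; origin at the underside
- bottle: bystander: white plastic bottle, 66 mm across, 190 mm tall, off to the right; origin at the underside
- jar: bystander: small glass jar, 60 mm across, 80 mm tall, off to the left; origin at the underside
There are look-alikes about, which are no part of the job. What is shaped like the cell_tray but yellow is not meant.

How it is judged:
By the outcome, as a careful person would: the job done as asked, in the order asked, and still so for the second after the job is handed in, while the arm keeps its last pose, push and grip.
It also fails if it takes over 35 s, if anything falls off the work surface, if the arm or the gripper's body presses on something with over 40 N, if the wrist force passes 120 N, or if a joint passes its speed limit or range.

## Working session

There is one attempt and no reset: what is moved stays moved. The work goes in short steps, Python scripts to look and compute and a shell command to move; the robot and the scene stay as the last step left them, time stands still between calls to the robot, and variables do not carry over. Pictures are saved under pics/ and viewed, at most 10 in all, crops included, and the job is handed in when it is done.

```bash
mkdir -p pics; python3 - <<'E'
from plant import get_state, capture, hold_point_z
import cv2
print(hold_point_z,get_state())
for n in("top","side"):
    c=capture(n);cv2.imwrite(f"pics/{n}0.png",c["color"]);print(n,c["mtx"],c["R"],c["t"])
E
```

```text
0.0188 {'time_s': 0.0, 'joints': array([ 8.91574642e+01,  2.05899480e+01,  6.34108990e-01, -2.00472742e-02,
       -7.01363374e+01, -1.65058424e+01]), 'qd': array([ 0.02133475,  0.04571656,  0.07141148,  0.0234445 , -0.05311064,
       -0.06910672]), 'joint_torque': array([ 5.02512721e-04, -5.82715523e+01,  2.93049198e+01,  6.99704692e+00,
        6.81616933e-03, -1.63081031e-04]), 'tcp_pos': array([0.20116428, 0.64381322, 0.22564226]), 'eef_rot': array([ 1.79906267e+02, -8.12178589e-03, -1.73551985e+01]), 'contact_force': array([-0.61651693, -0.82239811,  0.36005401]), 'moment': array([-0.03735643,  0.01226973,  0.0252105 ]), 'gripper_force': 0.0, 'gripper_width': 0.0875706320152696}
top [[536.39474148   0.         320.37844533]
 [  0.         536.39474148 243.15626561]
 [  0.           0.           1.        ]] [[ 0.01634135 -0.99985891 -0.00388897]
 [-0.99461696 -0.01585739 -0.10239943]
 [ 0.10232332  0.00554138 -0.99473576]] [0.02082186 0.51957952 1.56428832]
side [[469.52236448   0.         315.74351358]
 [  0.         469.52236448 248.89077017]
 [  0.           0.           1.        ]] [[-0.9374467  -0.3480917  -0.00508505]
 [-0.26833334  0.73180097 -0.62646992]
 [ 0.22179022 -0.58591767 -0.77942901]] [0.47274605 0.18370892 1.17091918]
```

View pics/top0.png

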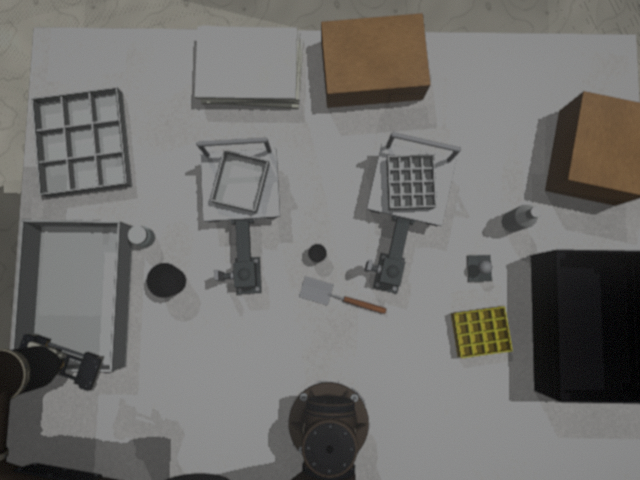

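View pics/side0.png

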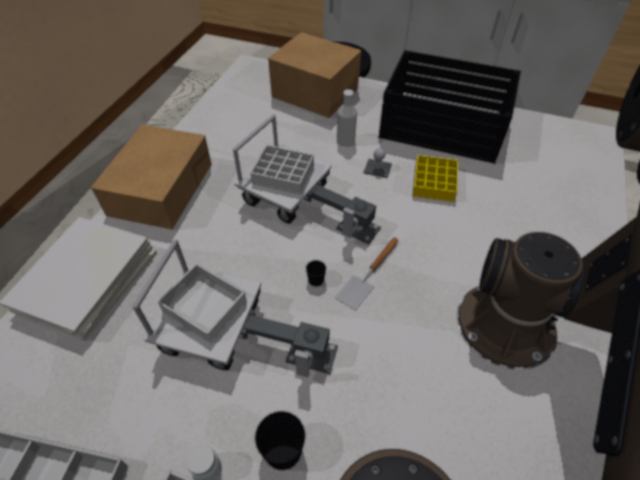

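Possible mix-ups in the top picture: 4x4 white tray on the right wagon (412,180), which matches the description; yellow 4x4 tray (482,332); grey 3x3 tray (82,142); undivided tub on the left wagon (240,183). Paddles: right wagon near (371,266), left wagon near (221,277). I choose the right wagon and will check it in a close crop.

```bash
python3 - <<'E'
import cv2,numpy as np
a=cv2.imread("pics/top0.png")[125:305,350:470];b=cv2.imread("pics/side0.png")[110:250,225:395]
a=cv2.resize(a,None,fx=3.3,fy=3.3,interpolation=3);b=cv2.resize(b,None,fx=2.3,fy=2.3,interpolation=3)
o=np.zeros((600,800,3),np.uint8);o[:a.shape[0],:a.shape[1]]=a;o[:b.shape[0],400:400+b.shape[1]]=b
cv2.imwrite("pics/crop1.png",np.clip(o*1.6,0,255).astype(np.uint8))
E
```

```text
(no output)
```

View pics/crop1.png

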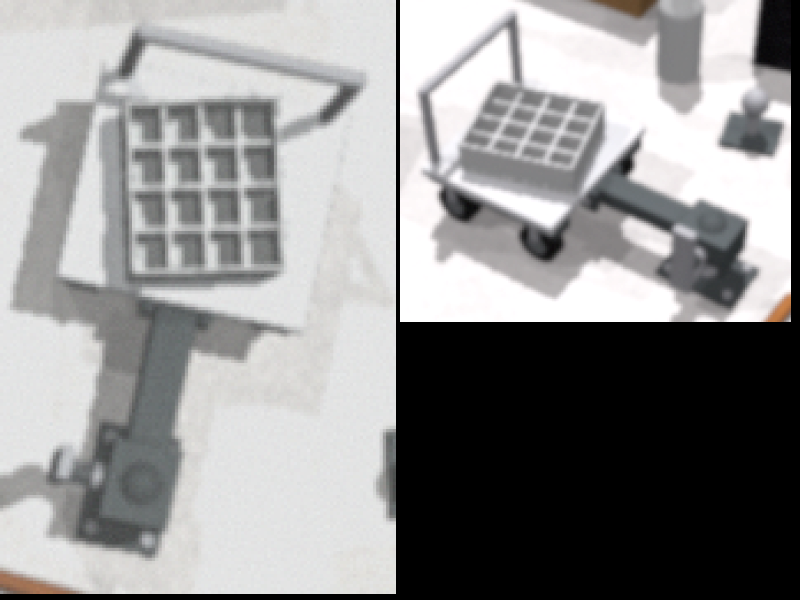

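The crop confirms a white 4x4 tray on the right wagon. Its coupler dimple is at top (393,272), and its paddle top is at top (369,265) and side (348,210). Next I fit the wagon pose.

```bash
cat > h.py <<'E'
import numpy as np
from plant import get_state, capture
def ray(c,u,v,z):
    d=c["R"].T@np.linalg.solve(c["mtx"],[u,v,1.]);o=-c["R"].T@c["t"]
    return (o+d*(z-o[2])/d[2])
def proj(c,X):
    p=c["mtx"]@(c["R"]@np.asarray(X)+c["t"]);return p[:2]/p[2]
E
python3 - <<'E'
from h import *
from scipy.optimize import least_squares
t=capture("top");s=capture("side")
obs=[(t,(393,271.7),(0,0,.094)),(t,(367.3,208.9),(.16,.11,.09)),(t,(440.9,225.6),(.16,-.11,.09)),
(t,(368.8,265.3),(0,.07,.14)),(s,(348.5,210),(0,.07,.14)),(s,(362,203.5),(0,0,.094))]
for c,p,X in obs: print(ray(c,*p,X[2]).round(4),X)
def W(q,X):
    C,S=np.cos(q[2]),np.sin(q[2]);return [q[0]+C*X[0]-S*X[1],q[1]+S*X[0]+C*X[1],X[2]]
f=lambda q:np.concatenate([proj(c,W(q,X))-p for c,p,X in obs])
r=least_squares(f,[.45,-.13,0],loss="soft_l1");q=r.x
print(q[:2],np.degrees(q[2]),f(q).reshape(-1,2).round(1))
for n,X in dict(paddle=(0,.07,.118),ball=(0,0,.06),hinge=(.16,0,.07)).items(): print(n,np.round(W(q,X),4))
E
```

```text
[ 0.4345 -0.1775  0.094 ] (0, 0, 0.094)
[ 0.6135 -0.104   0.09  ] (0.16, 0.11, 0.09)
[ 0.5685 -0.3143  0.09  ] (0.16, -0.11, 0.09)
[ 0.4486 -0.1051  0.14  ] (0, 0.07, 0.14)
[ 0.4512 -0.1042  0.14  ] (0, 0.07, 0.14)
[ 0.435 -0.183  0.094] (0, 0, 0.094)
[ 0.43462133 -0.17575923] -12.051350256337678 [[-0.6 -0. ]
 [-0.8 -0.2]
 [ 0.8  0.2]
 [ 0.8 -0.2]
 [ 1.1 -0.6]
 [-0.6  1.8]]
paddle [ 0.4492 -0.1073  0.118 ]
ball [ 0.4346 -0.1758  0.06  ]
hinge [ 0.5911 -0.2092  0.07  ]
```

```bash
python3 -m inch '0 0 0 -0.015 1; 0.245 0.234 0 0 1; 0.245 0.234 0 0 1; 0.245 0.234 0 0 0.4; 0.245 0.234 0 0 0.4; 0.245 0.234 0 0 0.4; 0.245 0.234 0 0 0.4; 0.245 0.234 0 0 0.4' 35
```

```text
time_s: 1.2
tcp_pos: [0.4027, 0.3491, 0.2267]
eef_rot: [-180.0, -0.0, -11.9]
contact_force: [0.5, 1.1, 1.0]
gripper_width: 0.0432
gripper_force: 0.0
```

```bash
python3 -m inch '0.116 0.363 0 0 0.4; 0.116 0.363 0 0 0.4; 0.116 0.363 0 0 0.4; 0.116 0.363 0 0 0.4; 0.116 0.363 0 0 0.4; 0.116 0.363 0 0 0.4; 0.116 0.363 0 0 0.4; 0.116 0.363 0 0 0.4' 35
python3 - <<'E'
from h import *
import cv2
c=capture("wrist");im=c["color"].copy();cv2.imwrite("pics/w1.png",im)
s=get_state();print(s["tcp_pos"],s["eef_rot"],s["joints"])
for X in [(.4492,-.1073,.14),(.4346,-.1758,.092)]: print(proj(c,X))
E
```

```text
time_s: 2.2
tcp_pos: [0.448, -0.1062, 0.227]
eef_rot: [-180.0, -0.1, -11.9]
contact_force: [1.5, 0.4, -0.5]
gripper_width: 0.0354
gripper_force: 0.0
[ 0.44774953 -0.1110904   0.22658166] [ 1.79913117e+02  1.19933765e-02 -1.20929677e+01] [ 1.07009075e+01 -5.74185075e-02 -2.50716210e+01  8.32309565e-02
 -6.50305374e+01  6.71709697e+01]
[321.45117441 245.43386465]
[420.47155355 227.84618085]
```

View pics/w1.png

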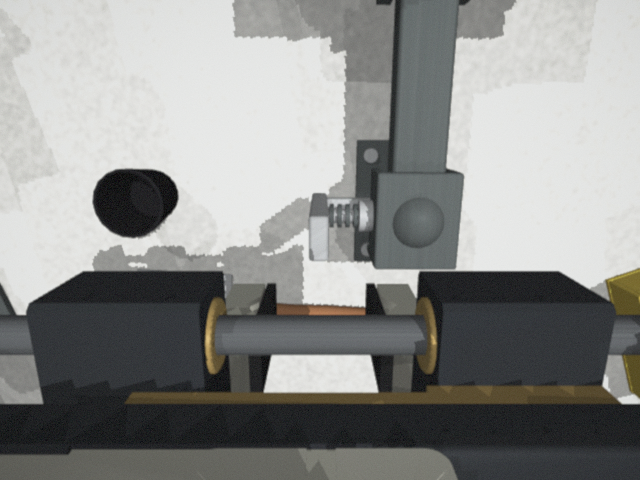

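The wrist view shows the coupler dimple at (418,222), predicted (420,228), and the paddle around (318,225). The small pot at (135,200) is well clear. I'll take a closer crop of the paddle.

```bash
python3 - <<'E'
from h import *
import cv2
c=capture("wrist");im=c["color"]
cv2.imwrite("pics/w2.png",cv2.resize(im[175:285,290:440],None,fx=5,fy=5,interpolation=2))
print(get_state()["tcp_pos"],(-c["R"].T@c["t"]).round(3),c["R"].round(3).tolist())
E
```

```text
[ 0.4475843  -0.10873025  0.22630651] [ 0.515 -0.125  0.385] [[-0.209, -0.978, 0.002], [-0.946, 0.202, 0.254], [-0.249, 0.051, -0.967]]
```

View pics/w2.png

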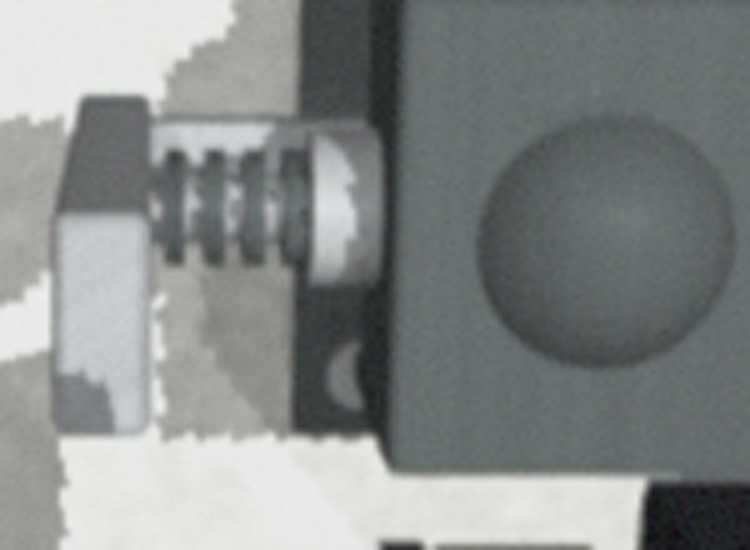

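```bash
python3 - <<'E'
from h import *
for i in range(2):
    c=capture("wrist");s=get_state();print(ray(c,310.2,239.6,.14),ray(c,417,220,.092),s["tcp_pos"],s["eef_rot"])
    print([ray(c,290+u/5,175+v/5,.14).round(4).tolist() for u,v in((52,212),(150,212),(150,435),(52,435))])
E
```

```text
[ 0.45374441 -0.10417682  0.14      ] [ 0.43981233 -0.17675743  0.092     ] [ 0.44760601 -0.10691255  0.22627443] [ 1.79982586e+02  3.92851604e-02 -1.22526125e+01]
[[0.4681, -0.1015, 0.14], [0.4656, -0.1127, 0.14], [0.4389, -0.1069, 0.14], [0.4414, -0.0954, 0.14]]
[ 0.45378207 -0.10234689  0.14      ] [ 0.43989017 -0.17488744  0.092     ] [ 0.44772165 -0.1055957   0.22631193] [ 1.79996429e+02  3.07050088e-02 -1.21513616e+01]
[[0.4681, -0.0997, 0.14], [0.4657, -0.1109, 0.14], [0.4389, -0.1051, 0.14], [0.4414, -0.0936, 0.14]]
```

```bash
python3 -m inch '0.03 -0.023 0 0 0.4; 0 0 0.14 0 0.4; 0 0 0.14 0 0.4; 0 0 0.14 0 0.4; 0 0 0.14 0 0.4; 0 0 0.14 0 0.4; 0 0 0.14 0 0.4; 0 0 0 0 0.4' 35
python3 - <<'E'
from h import *
import cv2
c=capture("wrist");im=c["color"]
cv2.imwrite("pics/w3.png",im);s=get_state();print(s["tcp_pos"],s["contact_force"])
E
```

```text
time_s: 3.4
tcp_pos: [0.4526, -0.1006, 0.0995]
eef_rot: [179.9, 0.2, -11.8]
contact_force: [-0.4, 0.2, 0.6]
gripper_width: 0.0353
gripper_force: 0.0
[ 0.45334524 -0.10078807  0.10050842] [-0.50243855 -0.03200639  0.53679283]
```

View pics/w3.png

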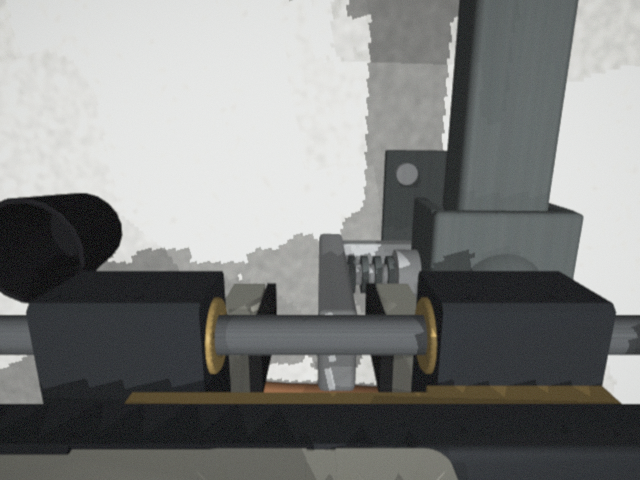

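The paddle at (337,350) sits between the pads, whose middle is at column 320, so it is about 4–5 mm off centre towards the coupler. I shift over, then close.

```bash
python3 -m inch '0 0.028 0 0 0.4; 0 0 0 0 0.4; 0 0 0 0 0; 0 0 0 0 0; 0 0 0 0 0; 0 0 0 0 0; 0 0 0 0 0; 0 0 0 0 0' 35; python3 -c "
from plant import get_state as g;print(g())"
```

```text
time_s: 4.45
tcp_pos: [0.4525, -0.1058, 0.1007]
eef_rot: [-180.0, -0.0, -12.0]
contact_force: [-0.8, 4.2, 3.8]
gripper_width: 0.0118
gripper_force: 35.0
{'time_s': 4.45, 'joints': array([ 1.12058606e+01,  8.00389910e+00, -3.49313229e+01, -1.70532007e-02,
       -4.70463715e+01,  6.68519284e+01]), 'qd': array([ 0.04963273,  0.09343529,  0.01424411,  0.02691256,  0.02268577,
       -0.05686161]), 'joint_torque': array([ -1.78523697, -33.10482502,  22.06653893,   6.36068836,
         0.181107  ,   0.20360721]), 'tcp_pos': array([ 0.45245048, -0.10580802,  0.1006659 ]), 'eef_rot': array([-1.79981285e+02, -1.20154484e-02, -1.19538311e+01]), 'contact_force': array([-0.84207935,  4.21339829,  3.80680916]), 'moment': array([ 1.60833866,  0.3471678 , -0.23619503]), 'gripper_force': 34.99247431755066, 'gripper_width': 0.011833968103771759}
```

```bash
python3 -m inch '0 -0.03 0 0 0; 0 -0.03 0 0 0; 0 -0.03 0 0 0; 0 -0.017 0 0 0; 0 0 0 0 0; 0 0 0 0 0; 0 0 0 0 0; 0 0 0 0 0' 45
```

```text
time_s: 5.45
tcp_pos: [0.4555, -0.0916, 0.1006]
eef_rot: [179.9, 0.0, -12.0]
contact_force: [0.6, -9.8, 0.8]
gripper_width: 0.0116
gripper_force: 45.0
```

```bash
python3 -m inch '0.012 0 -0.034 0 0; 0.013 0 -0.034 0 0; 0.013 0 -0.034 0 0; 0.013 0 -0.034 0 0; 0.034 0 -0.064 0 0; 0.034 0 -0.064 0 0; 0 0 0 0 0; 0 0 0 0 0' 45
```

```text
time_s: 6.45
tcp_pos: [0.4703, -0.0955, 0.1387]
eef_rot: [179.8, 0.3, -12.0]
contact_force: [-2.7, -7.4, -3.6]
gripper_width: 0.012
gripper_force: 45.0
```

```bash
python3 -m inch '0.028 0 -0.04 0 0; 0.028 0 -0.039 0 0; 0.028 0 -0.039 0 0; 0.033 0 -0.036 0 0; 0.033 0 -0.036 0 0; 0.033 0 -0.036 0 0; 0 0 0 0 0; 0 0 0 0 0' 45
python3 - <<'E'
from h import *
import cv2
c=capture("side");im=c["color"]
cv2.imwrite("pics/s3.png",cv2.resize(im[110:280,225:425],None,fx=3.5,fy=3.5,interpolation=2))
s=get_state();print(s["tcp_pos"],s["contact_force"])
# predicted coupler features vs theta
W=lambda x,y,z:[.4375+.978*x+.2088*y,-.1755-.2088*x+.978*y,z]
for th in(.3,.4,.46,.52,.58):
    C,S=np.cos(th),np.sin(th)
    P=lambda x,y,z:W(.16+(x-.16)*C+(z-.07)*S,y,.07-(x-.16)*S+(z-.07)*C)
    print(th,[((proj(c,P(*X))-[225,110])*3.5).round().tolist() for X in((0,0,.094),(-.035,.03,.092),(-.035,-.03,.092))])
E
```

```text
time_s: 7.45
tcp_pos: [0.4959, -0.1013, 0.172]
eef_rot: [179.8, 0.5, -12.0]
contact_force: [-6.8, -8.2, -3.3]
gripper_width: 0.012
gripper_force: 45.0
[ 0.49590627 -0.10128806  0.17203384] [-6.40807566 -6.6665014  -2.33604088]
0.3 [[462.0, 284.0], [482.0, 316.0], [520.0, 269.0]]
0.4 [[454.0, 267.0], [474.0, 295.0], [512.0, 248.0]]
0.46 [[449.0, 256.0], [468.0, 282.0], [506.0, 235.0]]
0.52 [[442.0, 246.0], [460.0, 270.0], [499.0, 223.0]]
0.58 [[436.0, 236.0], [453.0, 257.0], [492.0, 210.0]]
```

View pics/s3.png

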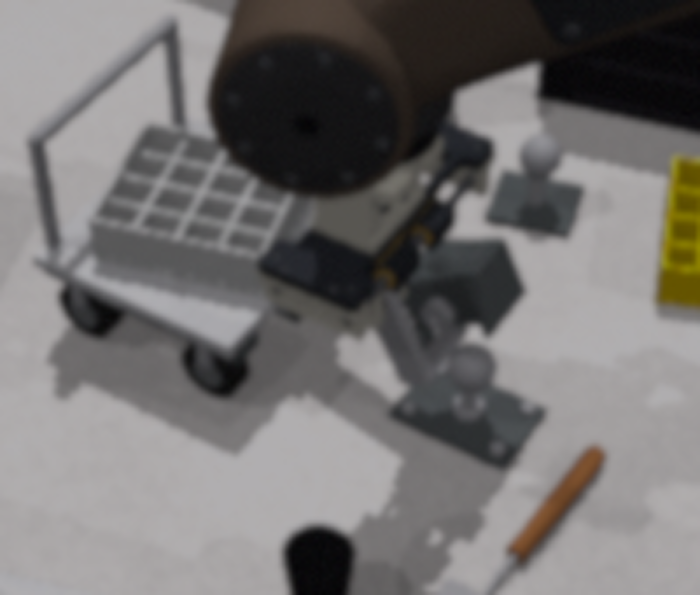

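The side crop shows the tongue raised and the ball exposed at (472,365). The coupler's far corner at (502,239) gives a tongue angle of about 0.45–0.47. A little more lift is needed.

```bash
python3 -m inch '0.01 0 -0.024 0 0; 0.01 0 -0.024 0 0; 0.005 0 -0.012 0 0; 0 0 0 0 0; 0 0 0 0 0; 0 0 0 0 0; 0 0 0 0 0; 0 0 0 0 0' 45
python3 - <<'E'
from h import *
import cv2
o=[]
for n,(u,v,w,h) in dict(side=(310,160,80,90),top=(350,210,80,90)).items():
    c=capture(n);o.append(cv2.resize(c["color"][v:v+h,u:u+w],None,fx=5,fy=5,interpolation=2))
    W=lambda x,y,z:[.4375+.978*x+.2088*y,-.1755-.2088*x+.978*y,z]
    for th in(.4,.46,.52,.58):
        C,S=np.cos(th),np.sin(th)
        P=lambda x,y,z:W(.16+(x-.16)*C+(z-.07)*S,y,.07-(x-.16)*S+(z-.07)*C)
        print(n,th,[((proj(c,P(*X))-[u,v])*5).round().tolist() for X in((-.035,.03,.092),(-.035,-.03,.092),(.035,-.03,.092))])
cv2.imwrite("pics/s4.png",np.clip(np.hstack(o)*1.7,0,255).astype(np.uint8))
s=get_state();print(s["tcp_pos"],s["contact_force"])
E
```

```text
time_s: 8.5
tcp_pos: [0.5024, -0.1017, 0.1801]
eef_rot: [179.9, 0.2, -12.0]
contact_force: [8.1, -11.3, -19.4]
gripper_width: 0.0119
gripper_force: 45.0
side 0.4 [[252.0, 172.0], [306.0, 105.0], [199.0, 98.0]]
side 0.46 [[243.0, 153.0], [298.0, 86.0], [193.0, 87.0]]
side 0.52 [[233.0, 135.0], [288.0, 68.0], [186.0, 76.0]]
side 0.58 [[222.0, 117.0], [278.0, 50.0], [178.0, 65.0]]
top 0.4 [[170.0, 304.0], [279.0, 329.0], [296.0, 217.0]]
top 0.46 [[175.0, 292.0], [284.0, 317.0], [300.0, 208.0]]
top 0.52 [[179.0, 278.0], [290.0, 304.0], [303.0, 199.0]]
top 0.58 [[184.0, 264.0], [296.0, 290.0], [307.0, 189.0]]
[ 0.50234222 -0.10168398  0.1800556 ] [  7.86749655 -10.75464921 -20.14074297]
```

View pics/s4.png

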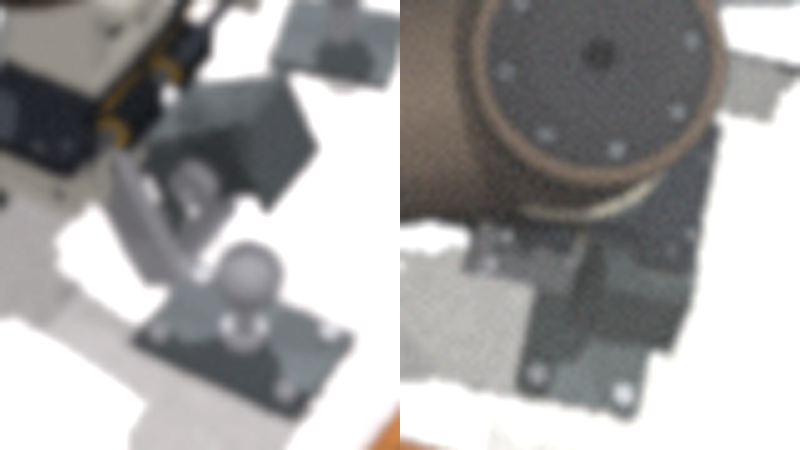

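The far top corner at side crop (285,70) matches an angle of 0.52, which is 80 mm of lift. The hitch is radially strained by about 20 N, so I relax along the radius, leaving the height unchanged.

```bash
python3 -m inch '0.008 0 0.007 0 0; 0.007 0 0.006 0 0; 0 0 0 0 0; 0 0 0 0 0; 0 0 0 0 0; 0 0 0 0 0; 0 0 0 0 0; 0 0 0 0 0' 45
python3 - <<'E'
from h import *
import cv2
o=[]
c=capture("side");o=c["color"][110:400,100:425]
cv2.imwrite("pics/s5.png",cv2.resize(o,None,fx=2,fy=2,interpolation=2))
print(get_state()["contact_force"],((np.array([[288,68],[233,135]])/5+[310,160]-[100,110])*2).tolist())
E
```

```text
time_s: 9.6
tcp_pos: [0.5023, -0.1026, 0.1797]
eef_rot: [179.8, 0.4, -12.0]
contact_force: [-7.0, -7.4, 1.2]
gripper_width: 0.0119
gripper_force: 45.0
[-6.60188867 -8.11102817  0.66905263] [[535.2, 127.19999999999999], [513.2, 154.0]]
```

View pics/s5.png

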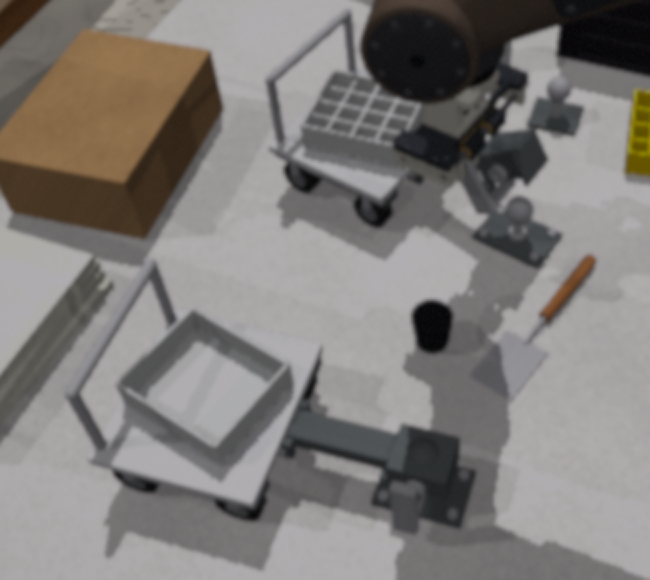

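The side view shows the right coupler raised, with its corner at (533,130) as expected for about 0.52 rad. Its ball is bare at (519,208). The left wagon is still coupled, and the loads, pot and trowel have not moved.

```bash
python3 -c "
from plant import close_job;print(close_job())"
```

```text
the job is handed in; nothing more can be done
None
```

I uncoupled the cell-tray wagon (the right one) and handed the job in with its coupler held in the gripper about 80 mm up; the tub wagon is still coupled, and the loads and bystanders looked undisturbed in the last camera view.

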